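# Set a measuring slide to the red stop

### The job

Set the measuring rail for sorting chrome rims: with a fingertip press down the yellow pad in the middle of the grey slide to free its brake and, keeping it pressed, push the slide along the rail until it rests against the red stop (not the black one). Then let the pad spring up again and move clear. Only press and push: never force the slide along while its pad is up, and leave the loose parts lying around the rail where they are.

Things in the scene. Friction and masses are not known exactly. Their poses are not given: they have to be found in the camera images.
- measuring_rail: Fixed aluminium measuring rail, a calliper-like fixture; place and yaw vary. Origin on the table surface under the middle of the track; y runs along the track, z up. Base plate 460 mm along y, from x = -60 to x = +130 mm, 10 mm thick, with grey end blocks 46 mm high at y = +-222 mm.
- slide (a joint): Position of the grey slide along the rail's y axis in m, 0 in the middle of the track. Its brake holds it against a push of about 10 N while the pad is up; with the pad pressed more than about 1 mm it runs freely (about 1 N).
- slide_mid (a point): Centre of the slide's deck, 50 mm above the table, under the pad. The slide is a grey block 90 mm across the rail by 96 mm along it, with an upright grey ridge at each end: 14 mm thick, 70 mm wide, top 72 mm above the table, 68 mm clear between the two. A steel blade reaches out from its +x side, below the deck.
- release_pad (a joint): How far the yellow release pad is pressed down, in m: 0 up (brake on), 0.006 fully down. It is sprung: about 14 N to start it, 17 N fully down; it springs up by itself.
- pad_top (a point): Centre of the top face of the yellow pad in the middle of the slide, between its ridges; moves with slide and pad. Pad 48 mm (across the rail) by 60 mm (along it); top 60 mm above the table when up, 54 mm when down. A finger pressing it drags the slide along by friction whichever way it moves, or else meets the ridge ahead and pushes on that.
- red_stop_mid (a point): Centre of the top of the red stop, a block clamped fast on the track: 84 mm across the rail, 24 mm along it, top 66 mm above the table. Red and black stop stand one at each side of the slide; which is on which side varies. The slide touches the red stop when the pad's centre is 60 mm from this point, measured horizontally.
- black_stop_mid (a point): Centre of the top of the black stop, the same in shape as the red one, on the other side of the slide. Not the target.
- rim_mid (a point): Loose chrome headlamp rim, a flat ring 88 mm across and 14 mm high, lying flat on the table beyond the rail; point at its centre, 7 mm up. To be left alone.
- cap_mid (a point): Loose round aluminium tank cap, 60 mm across, 30 mm high, on the robot's side of the rail; point at its centre, 15 mm up. To be left alone.
- dial_mid (a point): Loose round dial instrument with black body and white face, 62 mm across, 40 mm high, on the robot's side of the rail; point on its axis, 20 mm up. To be left alone.

How it is judged:
By the outcome, as a careful person would: the job done as asked, in the order asked, and still so for the second after the job is handed in, with the robot touching nothing.
It also fails if it takes over 38 s, if anything falls off the work surface, if the arm or the gripper's body presses on something with over 40 N, if the wrist force passes 120 N, or if a joint passes its speed limit or range.

### The arm

A 6-joint arm with a two-finger parallel gripper is mounted at the origin on the work surface. World frame = base frame: x ahead of the robot, y to its left, z up, the work surface at z = 0. Lengths are in mm, angles in rad, forces in N, time in s.
With the tool pointing down it reaches from about 325 to 875 mm from the base axis. Payload 4.4 kg.
Tool frame: the origin (TCP) lies between the finger pads; the fingertips stand 17 mm ahead of it and the grasp point (between the pads) lies 2 mm behind it (r.tip_extent is the distance from the TCP to the fingertips, in mm); z points along the fingers, y is the direction in which the jaws open and shut (so a half turn about z gives the same grasp; the last joint's range is limited). The gripper opens to 85 mm and grips with 20 to 120 N. Pads are 22 mm wide; open, the fingers measure 114 mm over their backs; the gripper's body (76 mm by 85 mm) begins 54 mm behind the grasp point. The pads swing forward as they close: fully open they stand 13 mm farther back than shut.
Start: joints at [1.073, 0.207, 1.542, -0, 1.393, -0.15], TCP at [195.446, 540.766, 248.282] pointing down, gripper open.
Joint ranges: [-2.73, 2.73], [-0.86, 2.22], [0.23, 2.46], [-1.11, 4.25], [0.08, 2.63], [-2.82, 2.82]. Speed limits (rad/s): [2.79, 2.79, 3.14, 3.14, 3.14, 3.14].

### API

Orientations are given as a 3x3 rotation matrix whose columns are the frame's x, y, z axes.
In Python, from station import r, effector, read_camera, camera_model gives the robot as it stands. Calls block until the motion is done:
- r.movep(position, orientation): joint-space move of the TCP to a pose.
- r.move_straight(position, rot=None, velocity=150): straight line of the TCP; rot=None keeps the orientation; velocity is the mean speed in mm/s.
- r.move_j(angles): joint-space move.
- effector.set_gripper(opening, strength=None): finger opening in mm; strength is the grip in N (None keeps the last); returns when the fingers have stopped.
- r.wait(seconds).
- r.inverse_kinematics(position, orientation): joint angles nearest the present ones, or None.
- r.read_state(): the state.
- read_camera(name): name is "scene" or "top" or "wrist"; returns the picture (480x640x3 uint8, red, green, blue); there is no depth.
- camera_model(name): a dict with "mtx" (3x3 intrinsics, pixels), "R" (3x3) and "t" (3): a world point X has camera coordinates R X + t. Camera axes: x right, y down, z forward; pixel columns grow to the right and rows downward; lengths in mm; the calibration is good to about 2 mm. A picture is of the moment at which its call begins: read the wrist's pose just before it. camera_model takes no time and is no camera call; for the wrist camera it gives the pose at the moment of the call.
A pose or a line that the arm cannot do raises r.Unreachable and nothing moves.
- r.sign_off(): hands the job in, once; it reports no verdict.
The state is a dict: "time_s": time; "joint_positions": joint angles; "joint_velocities": joint speeds; "tau": joint torques, N m; "ee_pos": TCP position; "ee_rot": TCP orientation; "force": force on the tool from outside, world axes, zero at the start; "torque": the same for the moment, N m; "width": finger opening in mm.
Only numpy, scipy, OpenCV 4.12 (cv2) and the standard library are available. Lean on these libraries where they do the work, as an engineer would, in place of code of your own. Each camera call takes 0.05 s, during which the arm holds its last target. There are 200 camera calls.

## Working session

There is one attempt and no reset: what is moved stays moved. The work goes in short steps, each a Python script; the robot and the scene stay as the last script left them, time stands still between calls to the robot, and variables do not carry over. Pictures are saved under pics/ and viewed, about 8 in all and at most 12, crops included, and the job is handed in when it is done.

```bash
mkdir -p pics; python3 - <<'E'
from station import r, read_camera, camera_model
import cv2
for n in("scene","top"):
    cv2.imwrite(f"pics/{n}0.png",read_camera(n)[:,:,::-1]); m=camera_model(n); print(n,m)
s=r.read_state();print(s["time_s"],s["force"],s["width"],s["ee_rot"])
E
```

```text
scene {'mtx': array([[514.77642414,   0.        , 319.30657624],
       [  0.        , 514.77642414, 244.95970709],
       [  0.        ,   0.        ,   1.        ]]), 'R': array([[ 0.14628003,  0.98919536,  0.0097306 ],
       [ 0.83808993, -0.11869712, -0.53246245],
       [-0.5255544 ,  0.08604374, -0.84639769]]), 't': array([ -85.65202215, -461.90583542, 1054.87239921])}
top {'mtx': array([[472.87440584,   0.        , 321.91111673],
       [  0.        , 472.87440584, 252.30178594],
       [  0.        ,   0.        ,   1.        ]]), 'R': array([[ 0.00727283, -0.99989362, -0.01264311],
       [-0.99154647, -0.00557299, -0.12963233],
       [ 0.12954808,  0.01347903, -0.99148152]]), 't': array([ 17.96745634, 559.99628829, 664.23922907])}
0.1 [-0.67542025 -0.08166576 -1.11474467] 85.04774329476541 [[-9.40454234e-01  3.39918811e-01 -1.01813284e-03]
 [ 3.39920191e-01  9.40452381e-01 -1.89282882e-03]
 [ 3.14097331e-04 -2.12620279e-03 -9.99997690e-01]]
```

View pics/top0.png

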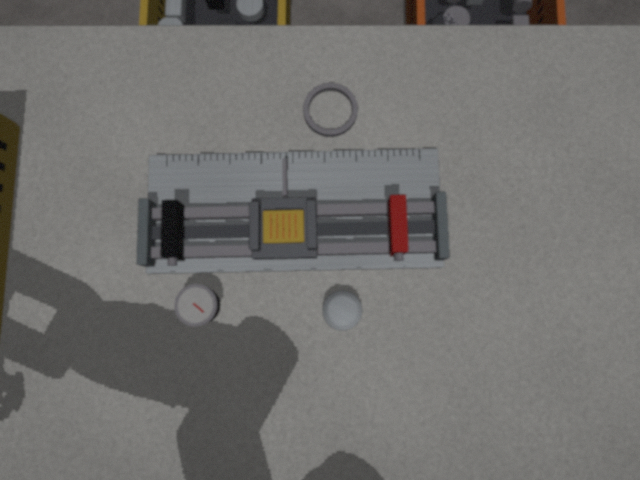

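View pics/scene0.png

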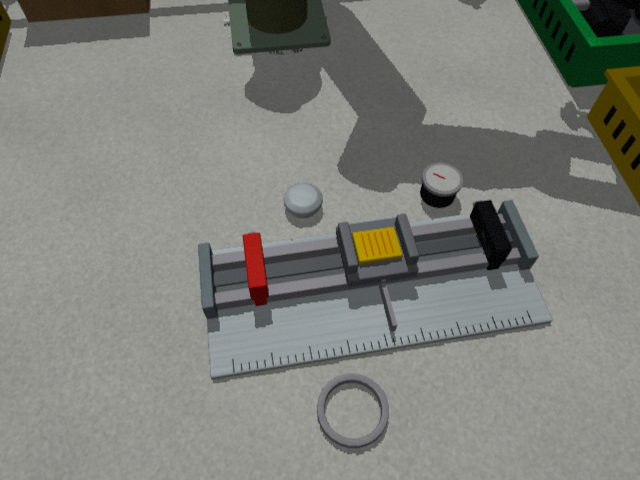

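The top view shows the pad at about (284,227), the red stop at (398,224) on the −y side, and the black stop at (172,230). The dial and cap lie on the robot's side. I'll enlarge for accurate pixels.

```bash
python3 - <<'E'
import cv2
a=cv2.imread("pics/top0.png")[180:275,240:420]
cv2.imwrite("pics/c1.png",cv2.resize(a,None,fx=4,fy=4,interpolation=cv2.INTER_CUBIC))
a=cv2.imread("pics/scene0.png")[200:320,230:430]
cv2.imwrite("pics/c2.png",cv2.resize(a,None,fx=4,fy=4,interpolation=cv2.INTER_CUBIC))
E
cat > h.py <<'E'
import numpy as np
from station import camera_model
def ray(name,uv,z,m=None):
    m=m or camera_model(name); R,t=np.array(m["R"]),np.array(m["t"])
    d=R.T@np.linalg.solve(m["mtx"],[*uv,1]); c=-R.T@t
    return c+d*(z-c[2])/d[2]
E
```

```text
(no output)
```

View pics/c1.png

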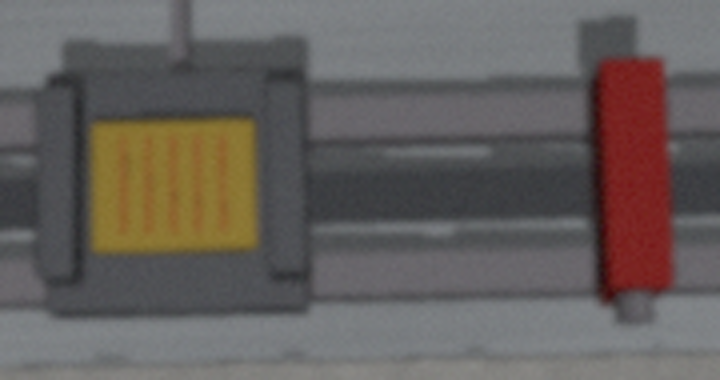

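View pics/c2.png

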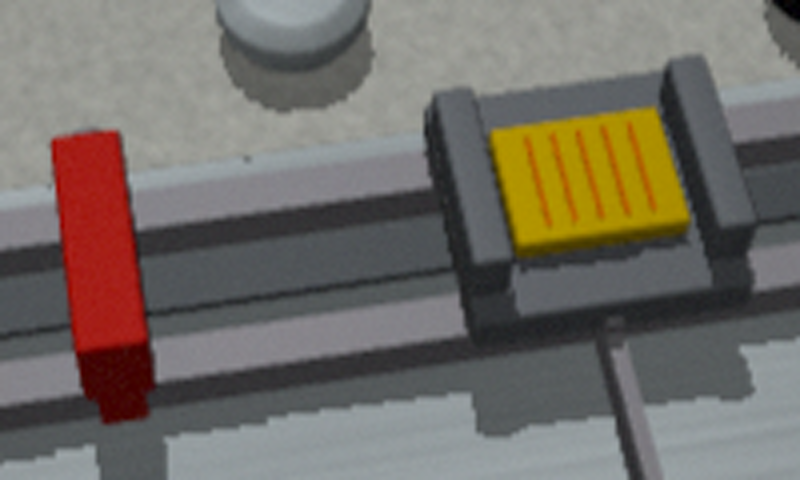

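```bash
python3 - <<'E'
from h import *
f=lambda p,x,y:[x+(p[0]+.5)/4-.5,y+(p[1]+.5)/4-.5]
m=camera_model("top");print("cam",-m["R"].T@m["t"])
for n,x,y,L in(("top",240,180,[((174.7,185),60),((634,177),66),((91,122),60),((255,118),60),((259,248),60),((94,253),60)]),("scene",230,200,[((588,176),60),((100,241),66),((492,129),60),((655,108),60),((688,220),60),((515,247),60)])):
    for p,z in L: print(n,p,ray(n,f(p,x,y),z).round(1))
for n,a,b in(("top",(172,230),(398,224)),("scene",(490,232),(255,266))): # rough rail dir
    d=ray(n,b,66)-ray(n,a,66);print(n,np.degrees(np.arctan2(-d[0],-d[1])),d)
# end blocks top
a=ray("top",(145,231.5),46);b=ray("top",(441,225),46);print(a,b)
E
```

```text
cam [469.08075251  12.1330994  731.40170997]
top (174.7, 185) [595.   77.3  60. ]
top (634, 177) [597.6 -87.3  66. ]
top (91, 122) [618.1 108.1  60. ]
top (255, 118) [619.8  48.6  60. ]
top (259, 248) [572.1  46.6  60. ]
top (94, 253) [570.  105.9  60. ]
scene (588, 176) [597.9  76.   60. ]
scene (100, 241) [603.8 -89.   66. ]
scene (492, 129) [574.5  47.2  60. ]
scene (655, 108) [573.8 104.6  60. ]
scene (688, 220) [619.6 105.5  60. ]
scene (515, 247) [621.7  46.3  60. ]
top -1.8256734312727185 [  10.31237162 -323.52740577    0.        ]
scene -1.4766487634361118 [   8.26783381 -320.73104147    0.        ]
[588.16100977 283.06844282  46.        ] [ 600.04511409 -153.11965337   46.        ]
```

```bash
cat >> h.py <<'E'
u=np.array([.027,-1,0]);u/=np.linalg.norm(u)   # towards red
y=-u; z=np.array([0,0,-1.]); ROT=np.column_stack([np.cross(y,z),y,z])
P=np.array([596.4,76.7,0])
E
python3 - <<'E'
from h import *
from station import r,effector
print(r.tip_extent)
effector.set_gripper(0)
r.movep(P+[0,0,140],ROT)
print(r.tip_extent,r.read_state()["joint_positions"],r.read_state()["width"])
r.move_straight(P+[0,0,82]); r.wait(.2)
f0=np.array(r.read_state()["force"]);print(f0)
for h in (78,76,75,74,73,72):
    r.move_straight(P+[0,0,h],velocity=20);r.wait(.1)
    s=r.read_state();print(h,np.round(s["ee_pos"],2),np.round(s["force"]-f0,1),round(s["time_s"],2))
    if (s["force"]-f0)[2]>22: break
np.save("f0.npy",f0)
E
```

```text
17.0
17.0 [-1.45771600e-02  3.66868832e-01  1.57353425e+00  3.20834535e-04
  1.20089611e+00 -1.61356954e+00] -0.2584797402488143
[ 0.3718747   0.72921969 -0.33415989]
78 [596.33  76.67  77.93] [-0.3  0.7  0.9] 4.28
76 [597.19  76.7   77.11] [-2.1 -0.6  4.8] 4.62
75 [597.27  76.69  77.08] [-3.7 -0.7 10.9] 4.97
74 [597.34  76.7   76.79] [-4.1 -1.3 13.8] 5.33
73 [597.34  76.69  75.87] [-6.2 -0.9 14.6] 5.67
72 [597.34  76.71  74.95] [-5.9 -0.3 14.8] 6.03
```

```bash
python3 - <<'E'
from h import *
from station import r
f0=np.load("f0.npy");H=70
def rep(d):
    s=r.read_state();f=np.array(s["force"])-f0
    p=s["ee_pos"];print(d,"adv %.1f z %.2f"%((p-P)@u,p[2]),"along %.1f"%(f@u),f.round(1),round(s["time_s"],2));return f@u
r.move_straight(P+[0,0,H],velocity=20);r.wait(.1);rep(0)
for d in (15,40,70,90):
    r.move_straight(P+u*d+[0,0,H],velocity=50);rep(d)
r.wait(.2);rep(d)
from station import read_camera; import cv2
cv2.imwrite("pics/top1.png",cv2.resize(read_camera("top")[150:290,230:450,::-1],None,fx=3,fy=3)) 
E
```

```text
0 adv 0.0 z 73.09 along 0.8 [-5.8 -0.9 15.1] 6.38
15 adv 15.6 z 73.09 along 1.6 [-4.9 -1.7 15.4] 6.83
40 adv 40.7 z 73.09 along 1.3 [-6.1 -1.4 15.3] 7.47
70 adv 70.8 z 73.12 along 1.5 [-6.3 -1.7 15.4] 8.22
90 adv 91.0 z 73.11 along 1.2 [-5.7 -1.4 15.8] 8.78
90 adv 90.9 z 73.12 along 1.3 [-5.7 -1.5 15.4] 8.97
```

View pics/top1.png

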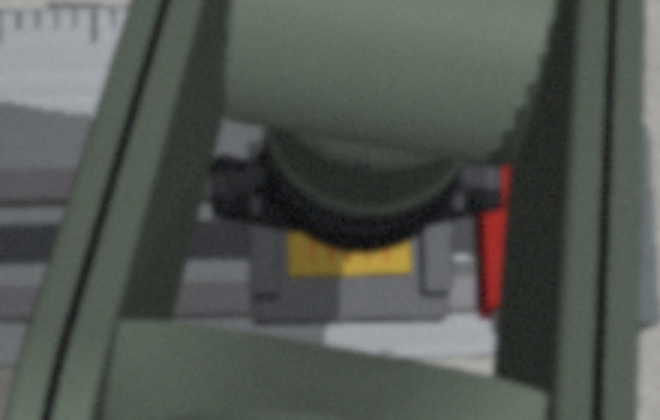

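The slide follows the finger, with about 14 mm left to the red stop. I'll go on in small steps until the force along the rail rises.

```bash
python3 - <<'E'
from h import *
from station import r
f0=np.load("f0.npy");H=70
for d in np.arange(94,124,1.5):
    r.move_straight(P+u*d+[0,0,H],velocity=25);r.wait(.08)
    s=r.read_state();f=np.array(s["force"])-f0;p=s["ee_pos"]
    print(d,"adv %.1f z %.2f"%((p-P)@u,p[2]),"along %.1f"%(f@u),f.round(1),round(s["time_s"],2))
    if abs(f@u-1.3)>5: break
E
```

```text
94.0 adv 94.6 z 73.13 along 0.8 [-5.9 -1.  15.6] 9.42
95.5 adv 95.9 z 73.09 along 0.7 [-6.3 -0.9 15.9] 9.75
97.0 adv 97.3 z 73.14 along -0.1 [-6.2 -0.  15.4] 10.08
98.5 adv 98.8 z 73.11 along 0.5 [-6.5 -0.7 15.9] 10.42
100.0 adv 100.3 z 73.11 along 0.0 [-6.9 -0.2 15.6] 10.75
101.5 adv 101.9 z 73.13 along 0.8 [-4.7 -0.9 15.6] 11.08
103.0 adv 103.3 z 73.13 along -0.2 [-5.9  0.  15.8] 11.42
104.5 adv 104.9 z 73.09 along 0.0 [-4.7 -0.2 15. ] 11.75
106.0 adv 106.4 z 73.11 along 1.6 [-5.7 -1.8 15.9] 12.08
107.5 adv 106.8 z 73.01 along -2.7 [-5.8  2.6 15.5] 12.42
109.0 adv 107.0 z 72.94 along -5.7 [-4.5  5.6 15.7] 12.75
```

```bash
python3 - <<'E'
from h import *
from station import r,read_camera
import cv2
r.move_straight(P+u*107.8+[0,0,70],velocity=10);r.wait(.1)
f0=np.load("f0.npy");print(np.array(r.read_state()["force"])-f0)
r.move_straight(P+u*107.8+[0,0,82],velocity=30)
r.move_straight(P+u*107.8+[0,0,180])
r.movep(np.array([420,330,250.]),ROT);r.wait(.3)
print(r.read_state()["time_s"],r.read_state()["force"])
cv2.imwrite("pics/top2.png",cv2.resize(read_camera("top")[130:340,130:460,::-1],None,fx=2.4,fy=2.4,interpolation=cv2.INTER_CUBIC))
cv2.imwrite("pics/sc2.png",cv2.resize(read_camera("scene")[150:450,190:560,::-1],None,fx=2,fy=2,interpolation=cv2.INTER_CUBIC))
E
```

```text
[-6.16277079  3.00307    14.93565626]
16.2833 [-0.8139694   0.31718086  0.40498064]
```

View pics/top2.png

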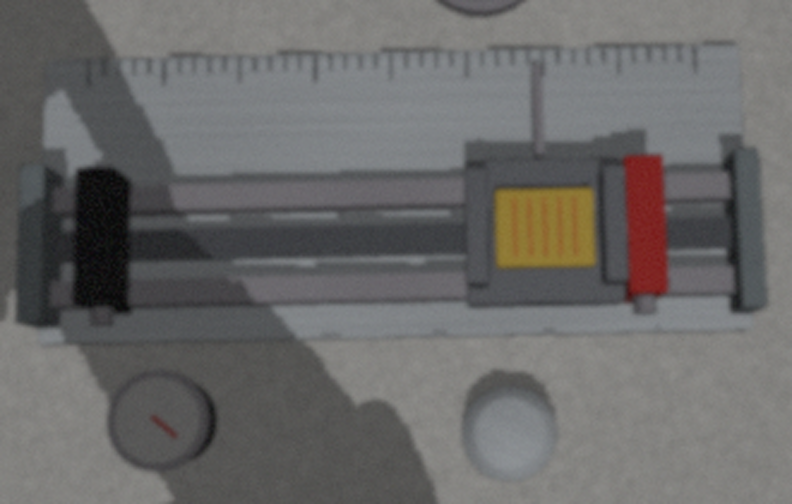

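View pics/sc2.png

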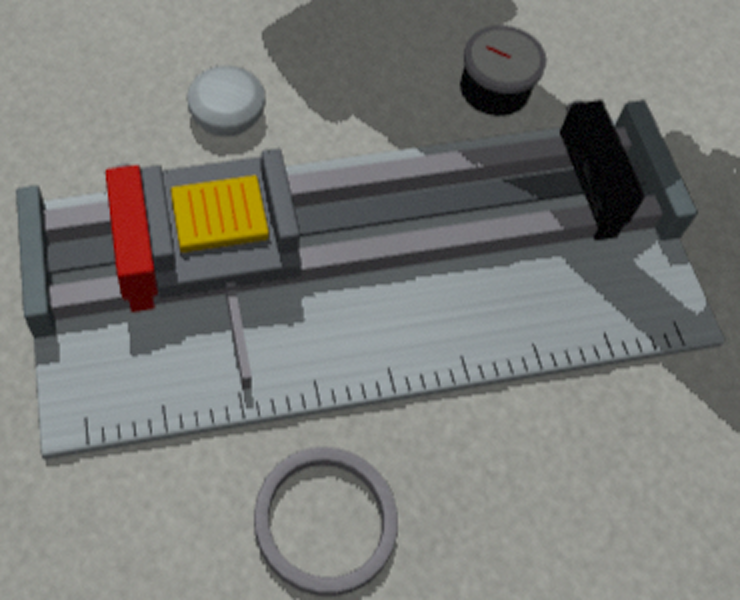

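The slide's ridge touches the red stop: the pad is at (545,227) and the stop at (646,225) in the top crop, which is about 60 mm apart. The pad is up, and the rim, cap and dial have not moved.

```bash
python3 -c "
from station import r
r.sign_off()"
```

```text
the job is handed in; nothing more can be done
```

The slide now rests against the red stop, and the job is handed in at about 16.4 s of the allowed 38 s.

- **Press and push:** I pressed the yellow pad about 4 mm down with the closed fingertips. Keeping it pressed, I pushed the slide about 107 mm along the rail. The force along the rail rose to about 6 N there, which marked the stop.
- **Release:** I eased the push to about 3 N, lifted straight up and moved the arm clear.
- **Last checks:** Both final pictures show the slide against the red stop, with the pad centre about 60 mm from the stop's centre, as specified. The pad looks to be up and the loose parts appear unmoved. The tool force read near zero.

No check failed. The contact came about 2 mm later than my camera estimate of 105 mm, which is within the calibration error.

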